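Start the spice press screw in its boss

ROBOT

A 6-joint arm with a two-finger parallel gripper is mounted at the origin on the work surface. World frame = base frame: x ahead of the robot, y to its left, z up, the work surface at z = 0. Lengths are in m, angles in degrees, forces in N, time in s.
With the tool pointing down it reaches from about 0.35 to 0.975 m from the base axis. Payload 7.1 kg.
Tool frame: the origin (TCP) lies on the front face of the gripper's body, between the roots of the fingers; the fingertips stand 80 mm ahead of it and the grasp point (between the pads) lies manip.grip_depth ahead of it (manip.grip_depth is the distance from the TCP to the grasp point, in m); z points along the fingers, y is the direction in which the jaws open and shut (so a half turn about z gives the same grasp; the last joint's range is limited). The gripper opens to 88 mm and grips with 3 to 60 N. Pads are 20 mm wide; open, the fingers measure 115 mm over their backs; the gripper's body (75 mm by 178 mm) begins 61 mm behind the grasp point.
Start: joints at [74.313, 24.242, 93.386, -0, 62.372, -1.089], TCP at [0.158, 0.605, 0.303] pointing down, gripper open.
Joint ranges: [-172.04, 172.04], [-51.8, 120.97], [4.93, 147.93], [-75.15, 255.16], [6.16, 154.13], [-145.62, 145.62]. Speed limits (degrees/s): [136.94, 136.94, 172.46, 180, 180, 180].

INTERFACE

Orientations are given as [roll, pitch, yaw] about the fixed x, y, z axes, in that order (R = Rz(yaw) Ry(pitch) Rx(roll)).
In Python, from plant import manip gives the robot as it stands.
- The arm moves only by the tool jog_arm, never from a script. Its argument "targets" is text: rows parted by semicolons, each of 7 numbers parted by spaces: the shift along the tool's x, y, z in mm, then the turn, a rotation vector about the tool's x, y, z in rad, then the closure, from 0 (fully open) to 1 (shut). A call has 1 to 12 rows; each row shifts and turns the commanded pose from where the row before left it, along the tool's axes as they then stand; what a row does not reach is not made up. A row lasts 1/8 s, in which the tool goes at most 62.5 mm and 10.7 degrees, less where a joint would pass 70% of its speed; a pose out of reach is approached as far as the arm can. A call is refused whole if a number of a shift passes 62.5 or a number of a turn 0.188, either way. A call with a gripper value outside its range is refused whole. The fingers move at their own pace and stop on an object; "newtons" is the grip in N (left out, the last holds). Time passes only in rows, so rows that do not move let the fingers close. It gives the time, the measured TCP pose, the force and the opening at its end, in the units of the state.
- manip.read_state(): the state, without advancing time (a new reading comes with each control period).
- manip.grab_frame(name): name is "scene" or "top" or "wrist"; returns the picture (400x640x3 uint8, blue, green, red); there is no depth.
- manip.calibration(name): a dict with "mtx" (3x3 intrinsics, pixels), "rvec" (rotation vector, rad) and "tvec" (3), from world to camera coordinates, as OpenCV has them. Camera axes: x right, y down, z forward; pixel columns grow to the right and rows downward; lengths in m; the calibration is good to about 2 mm. A picture is of the moment at which its call begins: read the wrist's pose just before it. calibration takes no time and is no camera call; for the wrist camera it gives the pose at the moment of the call.
- manip.finish_job(): hands the job in, once; it reports no verdict.
Trained networks look in the newest picture that a camera, given by its name, has taken for a name from the list of things; names that differ only in an ending like _2 or _b are one class to them, and where a whole thing is asked for, a point or a joint stands for the part that bears it (a point fixed in the world has none). Each returns a list of dicts, best first, with "conf" (0 to 1); they miss things now and then, are a little off and sometimes report something else, mostly with a low value. They report only what shows in the picture. A call takes as long as a camera call.
- manip.spot_in(camera, thing): "extent" ([left, top, right, bottom] in pixels, round what is visible of it).
The state is a dict: "t": time; "joint_positions": joint angles; "qd": joint speeds; "tau": joint torques, N m; "tool_pos": TCP position; "ee_rot": TCP orientation; "wrist_force": force on the tool from outside, world axes, zero at the start; "moment": the same for the moment, N m; "width": finger opening in m.
Only numpy, scipy, OpenCV 4.12 (cv2) and the standard library are available. Lean on these libraries where they do the work, as an engineer would, in place of code of your own. Each camera call takes 0.05 s, during which the arm holds its last target.

TASK

The screw of the counter press is only resting in the mouth of its threaded boss. Take the crank by its wooden grip, turn the screw backward (anticlockwise seen from above) until you feel it drop off the thread start, then turn it forward (clockwise) one full turn from there, without lifting it out and leaving the things around the press alone. Finish still gripping the wooden grip, holding the screw still at that one turn: do not let go at the end.

Things in the scene. Friction and masses are not known exactly. Their poses are not given: they have to be found in the camera images.
- press: Screw press bolted to the counter, grey cast iron: base plate 170 x 200 x 14 mm, aluminium drum, two columns and a bridge (200 mm along y, top 141 mm up) with a round boss (diameter 60 mm, top 178 mm up) amid it. Origin: underside of the base, on the upright screw axis. x: across the bridge, away from the robot at yaw 0; y: along the bridge; z: up. It does not move.
- screw_hub (a point): Point on the screw axis at the underside of the crank's hub (steel disc, diameter 40 mm, 12 mm thick); it goes up and down with the screw. Height above the underside of the press's base: 198 to 204 mm at the start; 195 mm just after the drop (17 mm above the boss top); 185 mm after one turn forward from the drop.
- screw_turn (a joint): Angle of the screw about its upright axis, rad, counted over several turns, growing forward (clockwise seen from above). At 0 the crank arm points along the press's -x. It starts between -0.9 and 0.9. Friction about 0.05 N m: it stays where it is left.
- crank_grip: Upright dark wooden grip, diameter 24 mm, 44 mm tall, at the end of the crank arm, its axis 60 mm from the screw axis. It spins freely on its pin, so the gripper may keep its yaw while it carries the grip round in a circle. Origin: centre of its underside, which is 13 mm above point screw_hub; the crank arm's top is 2 mm below that and nothing else stands higher around it.
- grip_mid (a point): Point on the axis of the wooden grip at half its height, 35 mm above the height of screw_hub: the place to grip.
- press_plate: Loose aluminium pressing disc, diameter 84 mm, 12 mm thick, with a 28 mm boss on top (26 mm in all), lying beside the press. Origin: centre of its underside. Leave alone.
- weight: Loose brass 0.5 kg scale weight with a small knob, diameter 44 mm, 58 mm tall, beside the press. Origin: centre of its underside. Leave alone.
- jar: Loose amber glass jar with a steel lid, diameter 68 mm, 100 mm tall, behind the press. Origin: centre of its underside. Leave alone.
- thread_mouth (a point): Centre of the boss's mouth, 178 mm above the press's underside. Hidden in the boss, the thread on which the screw now rests ends in a step, 0.9 to 4.4 rad backward of the start position. There the screw, if nothing carries it, drops 10 mm. Firmly gripping fingers carry it: then it drops only once they are lowered or eased.
- screw: The steel screw with its crank, 0.65 kg, origin as point screw_hub. Right-hand thread of 10 mm pitch: turned backward it climbs 10 mm per turn on top of the boss's thread, turned forward it sinks 10 mm per turn. It is held down by its weight alone, and can be lifted freely until it is started under the thread.

How it is judged:
By the outcome, as a careful person would: the job done as asked, in the order asked, and still so for the second after the job is handed in, while the arm keeps its last pose, push and grip.
It also fails if it takes over 72 s, if anything falls off the work surface, if the arm or the gripper's body presses on something with over 40 N, if the wrist force passes 120 N, or if a joint passes its speed limit or range.

## Working session

There is one attempt and no reset: what is moved stays moved. The work goes in short steps, Python scripts to look and compute and a tool call to move; the robot and the scene stay as the last step left them, time stands still between calls to the robot, and variables do not carry over. Pictures are saved under pics/ and viewed, and the job is handed in when it is done.

Besides the shell and the picture viewer there is one more tool, called after ">>>" as name(argument=value, ...) on one line, values as JSON. jog_arm: Moves the arm, as the interface text tells. Its arguments: {"type":"object","properties":{"targets":{"type":"string"},"newtons":{"type":"number"}},"required":["targets"]}

```bash
ls; mkdir -p pics; python3 - <<'E'
from plant import manip
import cv2
print(manip.read_state(), manip.grip_depth)
for c in ["scene","top","wrist"]:
    im=manip.grab_frame(c); cv2.imwrite(f"pics/{c}0.png",im)
    k=manip.calibration(c); print(c,k)
    for n in ["press","crank_grip","screw_hub","press_plate","weight","jar"]:
        print(n,[(d["extent"],round(d["conf"],2)) for d in manip.spot_in(c,n)][:2])
E
```

```text
pics
{'t': 0.0, 'joint_positions': array([ 7.43125199e+01,  2.42833638e+01,  9.34301923e+01,  1.14478304e-03,
        6.23728816e+01, -1.08830441e+00]), 'qd': array([ 0.03634404, -0.00769637,  0.0584764 ,  0.05305429,  0.01024801,
        0.07069518]), 'tau': array([ 3.25545725e-04, -5.44631982e+01, -2.73657399e+01,  6.43350673e-02,
        2.28918577e-02, -1.13746294e-04]), 'tool_pos': array([0.15738736, 0.60441891, 0.30192175]), 'ee_rot': array([-1.79913597e+02, -2.65501569e-03,  1.65400291e+02]), 'wrist_force': array([ 0.2736127 , -0.13602662, -0.72999111]), 'moment': array([ 0.00152922,  0.00365186, -0.00290265]), 'width': 0.08749306829194316} 0.0613
scene {'mtx': array([[419.87912636,   0.        , 321.72234659],
       [  0.        , 419.87912636, 197.36955292],
       [  0.        ,   0.        ,   1.        ]]), 'rvec': array([ 1.61312931,  1.69505132, -0.8783653 ]), 'tvec': array([-0.02314465, -0.24420109,  1.67743508])}
press [([243.3, 138.8, 323.2, 251.4], 0.67)]
crank_grip [([274.0, 140.2, 283.0, 158.5], 0.51)]
screw_hub [([270.9, 136.5, 288.1, 205.5], 0.57)]
press_plate 
[... 334 characters left out ...]
  0.17398848]), 'tvec': array([0.04125879, 0.65659553, 1.04487724])}
press [([325.2, 193.7, 402.3, 263.2], 0.85)]
crank_grip [([369.9, 240.6, 380.1, 252.5], 0.63)]
screw_hub [([361.2, 214.1, 380.6, 247.1], 0.58)]
press_plate [([414.7, 188.2, 441.9, 218.0], 0.56)]
weight [([295.2, 240.2, 312.4, 257.3], 0.5)]
jar [([355.1, 151.9, 376.1, 181.1], 0.71)]
wrist {'mtx': array([[299.0881874 ,   0.        , 317.74964829],
       [  0.        , 299.0881874 , 198.36759091],
       [  0.        ,   0.        ,   1.        ]]), 'rvec': array([-2.30916284, -1.78627058, -0.24059124]), 'tvec': array([-0.62418388, -0.03282619,  0.39066868])}
press []
crank_grip []
screw_hub []
press_plate []
weight []
jar []
```

```bash
python3 - <<'E'
import cv2
a=cv2.imread("pics/scene0.png")[110:310,170:390]; b=cv2.imread("pics/top0.png")[130:290,270:470]
cv2.imwrite("pics/s0c.png",cv2.resize(a,None,fx=3,fy=3,interpolation=cv2.INTER_CUBIC)[:600]);cv2.imwrite("pics/t0c.png",cv2.resize(b,None,fx=3.5,fy=3.5,interpolation=cv2.INTER_CUBIC))
E
```

```text
(no output)
```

View pics/s0c.png

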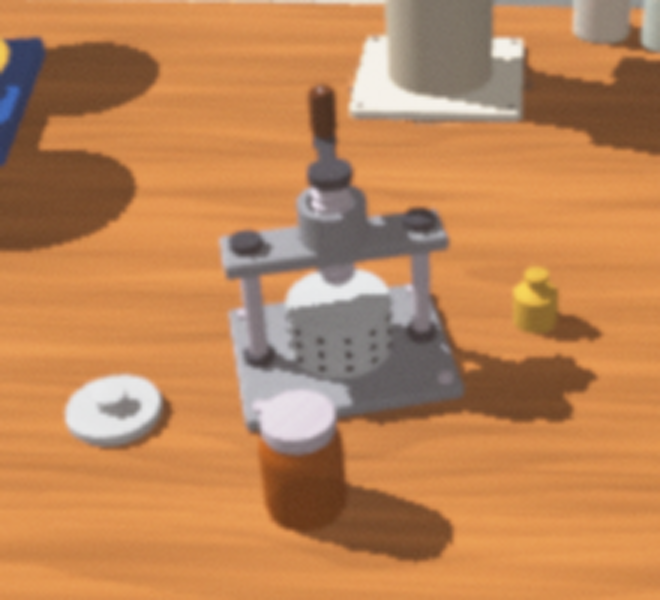

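View pics/t0c.png

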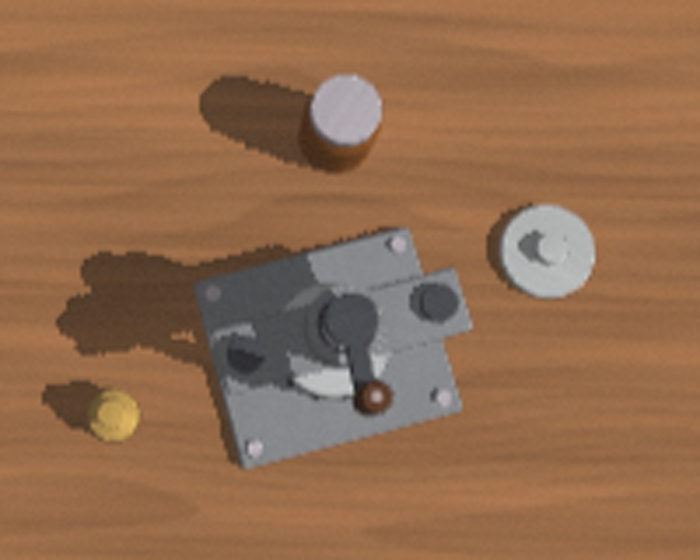

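View pics/wrist0.png

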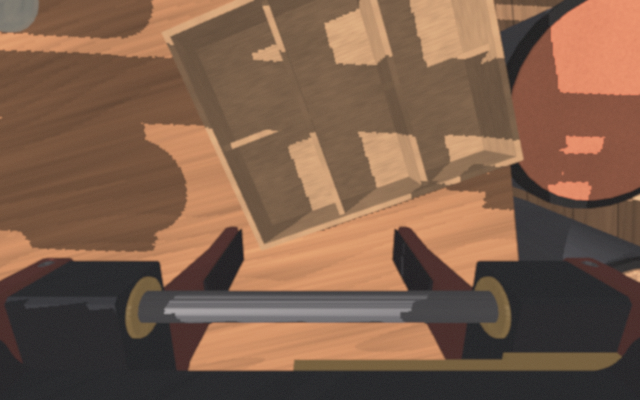

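The pictures show the press with the crank pointing towards the robot. In the full top image the hub is at about (370,221) and the grip top at about (376.5,243). The jar is behind the press, the plate to the right and the weight to the left. Next I'll back-project these.

```bash
cat > h.py <<'E'
import numpy as np,cv2
from plant import manip
def ray(c,uv,k=None):
    k=k or manip.calibration(c); R,_=cv2.Rodrigues(k["rvec"]); t=np.ravel(k["tvec"])
    p=cv2.undistortPoints(np.array([[uv]],float),k["mtx"],None).ravel()
    return -R.T@t, R.T@np.array([p[0],p[1],1.])
def atz(c,uv,z,k=None):
    o,d=ray(c,uv,k); return o+d*(z-o[2])/d[2]
def proj(c,P,k=None):
    k=k or manip.calibration(c)
    return cv2.projectPoints(np.array(P,float).reshape(-1,1,3),k["rvec"],k["tvec"],k["mtx"],None)[0].reshape(-1,2)
def tri(obs):
    A=np.zeros((3,3));b=np.zeros(3)
    for c,uv in obs:
        o,d=ray(c,uv);d/=np.linalg.norm(d);M=np.eye(3)-np.outer(d,d);A+=M;b+=M@o
    return np.linalg.solve(A,b)
E
python3 - <<'E'
from h import *
T=lambda x,y:(x/3.5+270-.36,y/3.5+130-.36)
S=lambda x,y:(x/3+170-.33,y/3+110-.33)
c=[atz("top",T(*p),.014) for p in [(196,284),(407,230),(461,410),(244,467)]]
print(np.round(c,4)); print("ctr",np.mean(c,0),[np.linalg.norm(c[i]-c[(i+1)%4]) for i in range(4)])
for z in (.210,.216): print("hub top",atz("top",T(350,318),z))
for z in (.255,.261): print("grip top",atz("top",T(374,396),z))
print("tri grip top",tri([("top",T(374,396)),("scene",S(321,90))]))
print("tri grip mid", tri([("top",(375,246.6)),("scene",S(322.5,113))]))
print("jar",atz("top",T(346,110),.1),"plate",atz("top",T(547,252),.012),"weight",atz("top",T(116,412),.05))
for n,uv in [("colL",T(245,355)),("colR",T(436,302))]: print(n,atz("top",uv,.146))
E
```

```text
[[ 0.6325  0.058   0.014 ]
 [ 0.6861 -0.1286  0.014 ]
 [ 0.528  -0.1753  0.014 ]
 [ 0.4739  0.0121  0.014 ]]
ctr [ 0.58012174 -0.05844707  0.014     ] [np.float64(0.1940613306925285), np.float64(0.16484369951438552), np.float64(0.19508718580254533), np.float64(0.1650341535428795)]
hub top [ 0.58158096 -0.05678269  0.21      ]
hub top [ 0.58083785 -0.05612087  0.216     ]
grip top [ 0.52268582 -0.06861942  0.255     ]
grip top [ 0.52230321 -0.06784402  0.261     ]
tri grip top [ 0.52269012 -0.06865309  0.25498688]
tri grip mid [ 0.51502789 -0.06930854  0.22787893]
jar [ 0.77019211 -0.06434444  0.1       ] plate [ 0.66981114 -0.25310219  0.012     ] weight [0.51641713 0.12198114 0.05      ]
colL [0.55851946 0.01713002 0.146     ]
colR [ 0.60383532 -0.13064284  0.146     ]
```

```bash
python3 - <<'E'
import cv2,numpy as np
a=cv2.imread("pics/scene0.png"); b=cv2.imread("pics/top0.png")
cv2.imwrite("pics/both.png",cv2.resize(np.vstack([a,b]),(480,600)))
E
```

```text
(no output)
```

View pics/both.png

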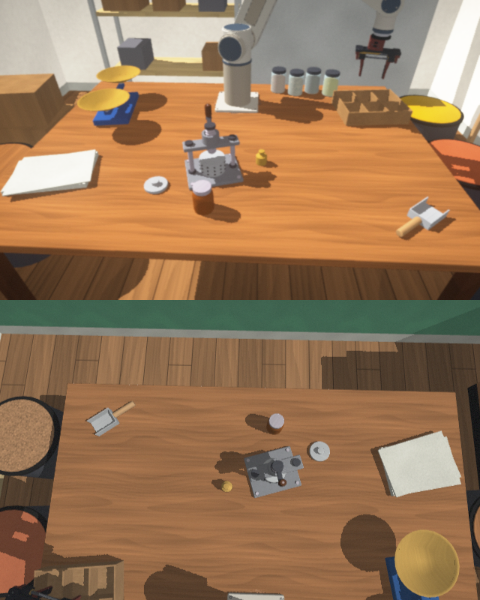

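The full views show a clear path from the arm to the press: the containers stand near the base and the scale is far to the right.

>>> jog_arm(targets="-15 -15 -20 0 0 0 0; -26 -28 -20 0 0 0 0; -26 -28 -20 0 0 0 0; -26 -28 -20 0 0 0 0; -26 -28 -20 0 0 0 0; -26 -28 -10 0 0 0 0; -26 -28 0 0 0 0 0; -26 -28 0 0 0 0 0; -26 -28 0 0 0 0 0; -26 -28 0 0 0 0 0; -26 -28 0 0 0 0 0; -26 -28 0 0 0 0 0")

```text
t: 2.55
tool_pos: [0.3678, 0.2152, 0.4129]
ee_rot: [180.0, 0.0, 165.4]
wrist_force: [-0.2, 0.8, -0.1]
width: 0.0876
```

>>> jog_arm(targets="-26 -28 0 0 0 0 0; -26 -28 0 0 0 0 0; -26 -28 0 0 0 0 0; -26 -28 0 0 0 0 0; -26 -28 0 0 0 0 0; -26 -28 0 0 0 0 0; -20 -22 0 0 0 0 0; -10 -10 0 0 0 0 0; 0 0 0 0 0 0 0; 0 0 0 0 0 0 0")

```text
t: 3.8
tool_pos: [0.4965, -0.0233, 0.4126]
ee_rot: [180.0, -0.0, 165.4]
wrist_force: [-0.6, -0.8, 0.6]
width: 0.0877
```

```bash
python3 - <<'E'
from h import *
s=manip.read_state(); print(s["tool_pos"],s["ee_rot"],s["joint_positions"])
k=manip.calibration("wrist"); R,_=cv2.Rodrigues(k["rvec"]);print("cam",-R.T@np.ravel(k["tvec"]),"fwd",R[2])
im=manip.grab_frame("wrist"); cv2.imwrite("pics/w1.png",im)
for n in ["crank_grip","screw_hub","press"]: print(n,manip.spot_in("wrist",n)[:2])
print(proj("wrist",[[.5225,-.0685,.256],[.5805,-.0575,.212]],k))
E
```

```text
[ 0.4965268  -0.02331835  0.41260949] [ 1.79987974e+02 -2.72147285e-02  1.65429749e+02] [-4.06835571e+00  6.42525972e+00  1.02384981e+02  1.77298526e-02
  7.12143265e+01 -7.95038152e+01]
cam [ 0.42634441 -0.00580536  0.49507151] fwd [ 0.25617835 -0.06663568 -0.96432999]
crank_grip [{'extent': [260.8, 219.4, 289.7, 255.3], 'conf': 0.65}]
screw_hub [{'extent': [256.7, 211.3, 324.3, 292.6], 'conf': 0.92}]
press [{'extent': [235.7, 142.3, 383.2, 289.4], 'conf': 0.73}]
[[275.64507131 246.38689533]
 [307.04753768 275.50658593]]
```

View pics/w1.png

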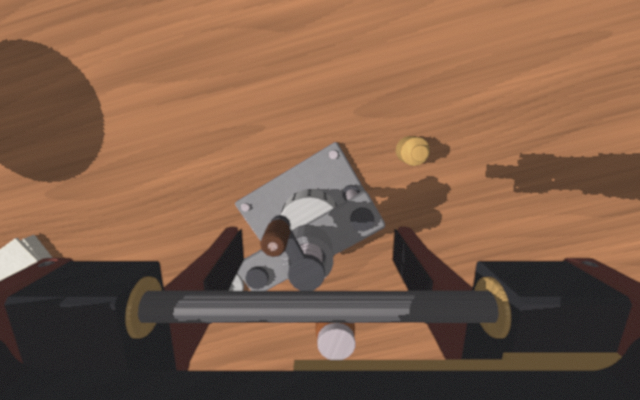

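```bash
python3 - <<'E'
import cv2
a=cv2.imread("pics/w1.png")[130:300,220:400]
cv2.imwrite("pics/w1c.png",cv2.resize(a,None,fx=3.5,fy=3.5,interpolation=cv2.INTER_CUBIC))
E
```

```text
(no output)
```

View pics/w1c.png

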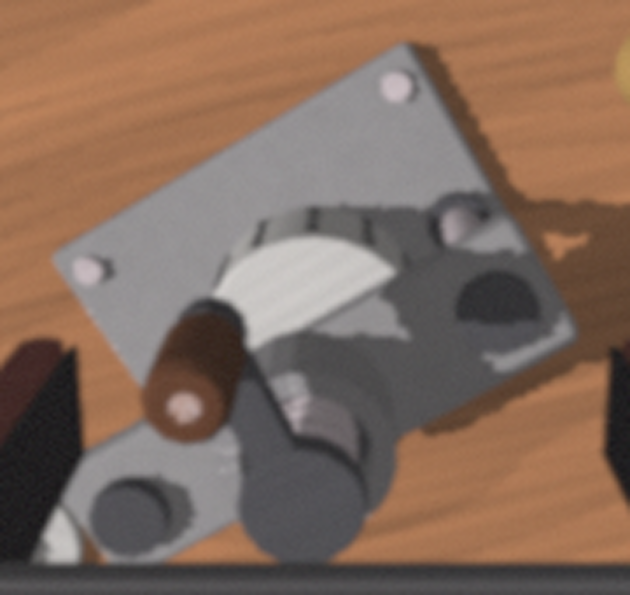

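The zoom puts the centre of the grip's top at (273,245.5) and the hub disc's top centre at (306,272.6) in the wrist image. Next I'll combine these with the top and scene views.

```bash
python3 - <<'E'
from h import *
from scipy.optimize import least_squares
T=lambda x,y:(x/3.5+270-.36,y/3.5+130-.36)
S=lambda x,y:(x/3+170-.33,y/3+110-.33)
W=lambda x,y:(x/3.5+220-.36,y/3.5+130-.36)
K={c:manip.calibration(c) for c in("top","scene","wrist")}
obs_g=[("top",T(374,396)),("scene",S(321,91)),("wrist",W(186,405))]
obs_h=[("top",T(350,318)),("wrist",W(302,500)),("scene",S(330,172))]
g=tri(obs_g);h=tri(obs_h);print("grip top",g,"hub top",h,"r",np.linalg.norm((g-h)[:2]))
for P,o in((g,obs_g),(h,obs_h)):
    for c,uv in o: print(c,np.round(proj(c,P,K[c])[0]-uv,2))
# joint fit: axis xy, angle a, hub h, height constrained
def f(p):
    x,y,a,z=p; H=[x,y,z+.012]; G=[x+.06*np.cos(a),y+.06*np.sin(a),z+.057]
    return np.concatenate([(proj(c,G,K[c])[0]-uv) for c,uv in obs_g]+[(proj(c,H,K[c])[0]-uv) for c,uv in obs_h]+[[(z-.201)/.003]])
r=least_squares(f,[.58,-.057,3.3,.2]);print(r.x,np.degrees(r.x[2]),np.round(r.fun,1))
x,y,a,z=r.x;print("grip",x+.06*np.cos(a),y+.06*np.sin(a),z+.035)
E
```

```text
grip top [ 0.52234592 -0.06958775  0.25401368] hub top [ 0.58099508 -0.05732077  0.20641914] r 0.059918301499589065
top [0.35 0.18]
scene [-0.3  -0.07]
wrist [ 1.93 -0.17]
top [0.05 0.4 ]
wrist [1.55 0.36]
scene [-0.54  0.04]
[ 0.58029483 -0.05781114  3.36178303  0.1966989 ] 192.6159790837306 [ 0.9  0.5 -0.8 -0.1  0.3 -0.6  0.3  0.6  0.9  1.  -0.7 -0.9 -1.4]
grip 0.5217434786157656 -0.07091606032713568 0.23169890495988762
```

>>> jog_arm(targets="-12 -13 0 0 0 0 0; -12 -13 0 0 0 0 0; -12.4 -12.5 0 0 0 0 0; 0 0 20 0 0 0 0; 0 0 20 0 0 0 0; 0 0 0 0 0 0 0; 0 0 0 0 0 0 0")

```text
t: 4.88
tool_pos: [0.523, -0.071, 0.3733]
ee_rot: [180.0, 0.0, 165.4]
wrist_force: [0.5, 0.3, -0.3]
width: 0.0877
```

```bash
python3 - <<'E'
from h import *
s=manip.read_state(); print(s["tool_pos"],s["ee_rot"],s["wrist_force"],s["joint_positions"])
k=manip.calibration("wrist")
im=manip.grab_frame("wrist"); cv2.imwrite("pics/w2.png",cv2.resize(im[150:400,160:480],None,fx=2.4,fy=2.4,interpolation=cv2.INTER_CUBIC))
print(manip.spot_in("wrist","crank_grip")[:2],proj("wrist",[[.522,-.0697,.255],[.522,-.0697,.211],[.5805,-.0575,.2105]],k))
E
```

```text
[ 0.52303891 -0.07104669  0.3732772 ] [1.79998716e+02 3.89590139e-02 1.65371384e+02] [ 0.48208651  0.3450512  -0.3301678 ] [-9.02611780e+00  1.14550615e+01  1.01621768e+02 -2.74618583e-03
  6.68842719e+01 -8.43964250e+01]
[{'extent': [301.8, 190.1, 333.3, 232.6], 'conf': 0.77}] [[320.23086384 219.82383457]
 [319.84039521 202.52243848]
 [349.18648192 259.45287084]]
```

View pics/w2.png

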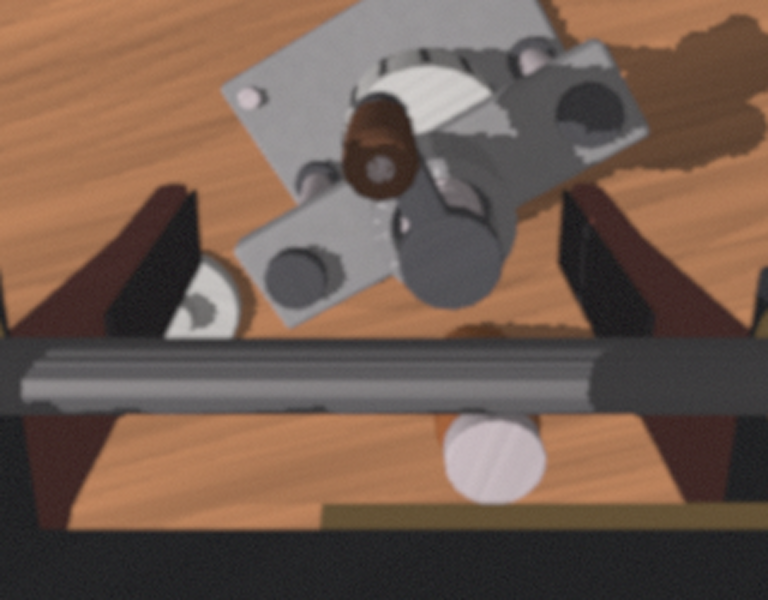

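The grip's top shows at (318,219) in the wrist image, midway between the fingers and within 2 px of the prediction. I'll descend now.

>>> jog_arm(targets="0 0 15 0 0 0 0; 0 0 20 0 0 0 0; 0 0 15 0 0 0 0; 0 0 10 0 0 0 0; 0 0 10 0 0 0 0; 0 0 6 0 0 0 0; 0 0 0 0 0 0 0; 0 0 0 0 0 0 0", newtons=6)

```text
t: 5.98
tool_pos: [0.5227, -0.0705, 0.297]
ee_rot: [180.0, 0.0, 165.4]
wrist_force: [-0.5, 0.4, -0.1]
width: 0.088
```

```bash
python3 - <<'E'
from h import *
s=manip.read_state(); print(s["tool_pos"],s["ee_rot"],s["wrist_force"],s["moment"])
im=manip.grab_frame("wrist"); cv2.imwrite("pics/w3.png",cv2.resize(im[100:400,160:480],None,fx=2,fy=2,interpolation=cv2.INTER_CUBIC))
im=manip.grab_frame("scene"); cv2.imwrite("pics/s3.png",cv2.resize(im[80:280,180:400],None,fx=3,fy=3,interpolation=cv2.INTER_CUBIC))
E
```

```text
[ 0.52272234 -0.07051398  0.29704111] [1.79995538e+02 3.91379003e-02 1.65399253e+02] [-0.5146273   0.44879314 -0.11035471] [ 0.01575716 -0.02148782  0.0553514 ]
```

View pics/w3.png

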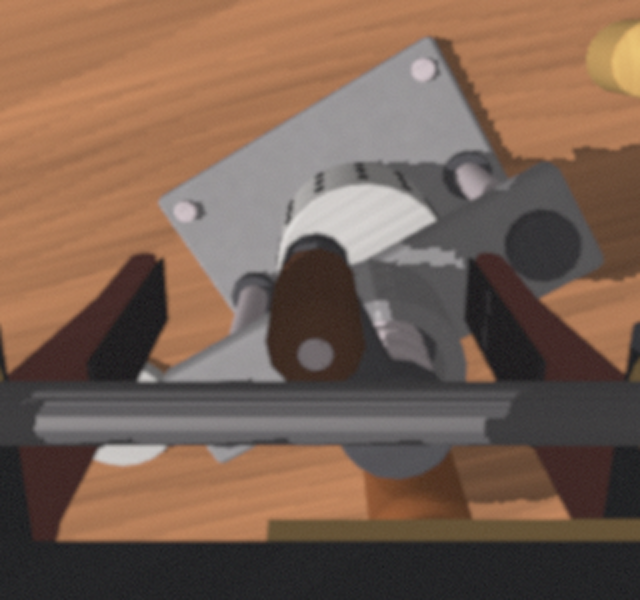

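View pics/s3.png

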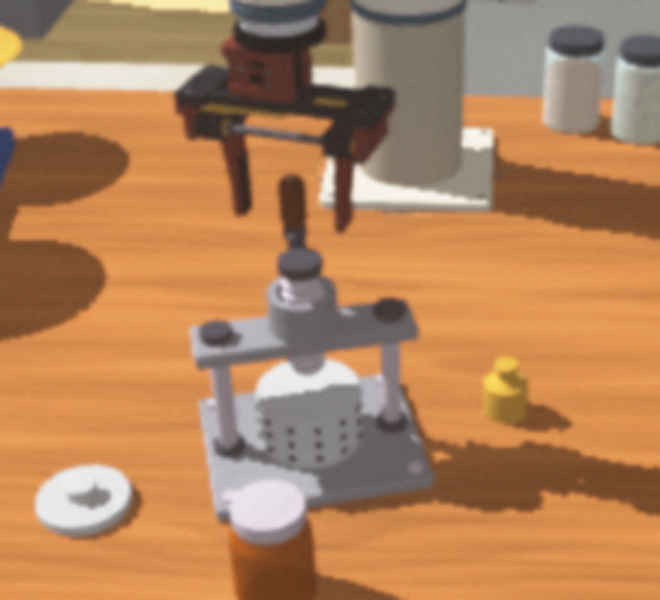

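The grip is centred between the fingers. I'll close lightly.

>>> jog_arm(targets="0 0 0 0 0 0 0.5; 0 0 0 0 0 0 0.7; 0 0 0 0 0 0 1; 0 0 0 0 0 0 1; 0 0 0 0 0 0 1; 0 0 0 0 0 0 1; 0 0 0 0 0 0 1; 0 0 0 0 0 0 1", newtons=8)

```text
t: 7.08
tool_pos: [0.5224, -0.0705, 0.2967]
ee_rot: [180.0, -0.0, 165.4]
wrist_force: [-0.3, -0.1, 0.2]
width: 0.0238
```

```bash
python3 - <<'E'
from h import *
s=manip.read_state(); print(s["tool_pos"],s["ee_rot"],s["wrist_force"],s["moment"],s["width"])
im=manip.grab_frame("wrist"); cv2.imwrite("pics/w4.png",cv2.resize(im[100:400,160:480],None,fx=2,fy=2,interpolation=cv2.INTER_CUBIC))
E
```

```text
[ 0.52244042 -0.07046911  0.29668591] [ 1.79999378e+02 -6.33194434e-03  1.65399587e+02] [-0.30717262 -0.06650422  0.16779128] [ 0.09156667  0.10370738 -0.01467536] 0.02380188826380579
```

View pics/w4.png

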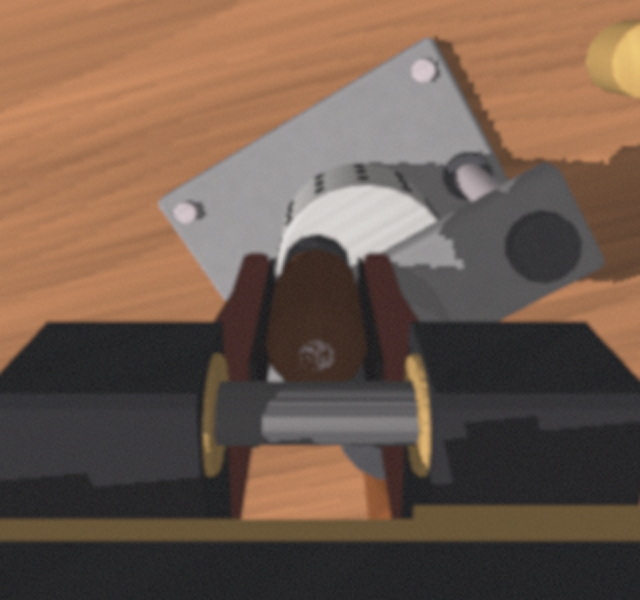

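```bash
cat > rows.py <<'E'
import sys,numpy as np
# usage: cmdx cmdy th0 delta n dz : prints tool-frame rows (mm) & resulting cmd
C=np.array([float(v) for v in open('axis.txt').read().split()])
Y=np.radians(165.4);tx=np.array([np.cos(Y),np.sin(Y)]);ty=np.array([np.sin(Y),-np.cos(Y)])
cx,cy,th,d,n,dz=map(float,sys.argv[1:7]);p=np.array([cx,cy]);R=60.
out=[]
for i in range(int(n)):
    th+=d;q=C+R*np.array([np.cos(np.radians(th)),np.sin(np.radians(th))]);e=q-p
    a,b=round(e@tx,1),round(e@ty,1);p=p+a*tx+b*ty
    out.append(f"{a} {b} {dz} 0 0 0 1")
print("; ".join(out));print("cmd %.2f %.2f th %.2f"%(p[0],p[1],th))
E
echo "580.7 -57.5" > axis.txt
python3 rows.py 522.4 -70.5 192.6 5 6 -0.12
python3 - <<'E'
from h import *
F=[]
for i in range(3): F.append(manip.grab_frame("wrist") is None or manip.read_state()["wrist_force"])
print(np.round(F,2))
E
```

```text
-2.4 -4.7 -0.12 0 0 0 1; -2.9 -4.3 -0.12 0 0 0 1; -3.4 -4.0 -0.12 0 0 0 1; -3.7 -3.7 -0.12 0 0 0 1; -4.0 -3.4 -0.12 0 0 0 1; -4.2 -3.1 -0.12 0 0 0 1
cmd 536.49 -98.14 th 222.60
[[-0.64 -1.11 -0.18]
 [-0.34 -0.75  0.11]
 [-0.35  0.01  0.09]]
```

>>> jog_arm(targets="-2.4 -4.7 -0.12 0 0 0 1; -2.9 -4.3 -0.12 0 0 0 1; -3.4 -4.0 -0.12 0 0 0 1; 0 0 0 0 0 0 1", newtons=15)

```text
t: 7.78
tool_pos: [0.528, -0.086, 0.2971]
ee_rot: [-180.0, 0.0, 165.4]
wrist_force: [0.0, -0.1, -0.8]
width: 0.0236
```

```bash
cat > st.py <<'E'
from h import *
import sys
s=manip.read_state(); C=np.array([float(v) for v in open('axis.txt').read().split()])
p=s["tool_pos"]*1000; r=p[:2]-C; th=np.degrees(np.arctan2(r[1],r[0]))%360; f=s["wrist_force"]
u=r/np.linalg.norm(r); print("t %.2f pos"%s["t"],np.round(p,2),"th %.1f r %.2f"%(th,np.linalg.norm(r)),"F",np.round(f,2),"Frad %.2f Ftan %.2f"%(f[:2]@u, f[1]*u[0]-f[0]*u[1]),"M",np.round(s["moment"],2),"w %.2f"%(s["width"]*1000))
E
python3 st.py
```

```text
t 7.78 pos [527.98 -86.03 297.11] th 208.4 r 59.95 F [ 0.02 -0.07 -0.85] Frad 0.02 Ftan 0.07 M [-0.17 -0.07 -0.05] w 23.58
```

```bash
python3 rows.py 522.4 -70.5 192.6 5 3 -0.12; python3 rows.py 527.7 -85.4 207.6 5 7 -0.12
```

```text
-2.4 -4.7 -0.12 0 0 0 1; -2.9 -4.3 -0.12 0 0 0 1; -3.4 -4.0 -0.12 0 0 0 1
cmd 527.54 -85.27 th 207.60
-3.5 -3.7 -0.12 0 0 0 1; -4.0 -3.4 -0.12 0 0 0 1; -4.3 -3.0 -0.12 0 0 0 1; -4.5 -2.6 -0.12 0 0 0 1; -4.7 -2.3 -0.12 0 0 0 1; -4.9 -1.8 -0.12 0 0 0 1; -5.1 -1.4 -0.12 0 0 0 1
cmd 553.11 -110.83 th 242.60
```

>>> jog_arm(targets="-3.5 -3.7 -0.12 0 0 0 1; -4.0 -3.4 -0.12 0 0 0 1; -4.3 -3.0 -0.12 0 0 0 1; -4.5 -2.6 -0.12 0 0 0 1; -4.7 -2.3 -0.12 0 0 0 1; -4.9 -1.8 -0.12 0 0 0 1; 0 0 0 0 0 0 1")

```text
t: 8.65
tool_pos: [0.5491, -0.1089, 0.2978]
ee_rot: [-179.9, 0.1, 165.4]
wrist_force: [-1.5, -2.6, 0.1]
width: 0.0237
```

```bash
python3 st.py; python3 rows.py 548.3 -109 237.6 5 8 -0.12
```

```text
t 8.65 pos [ 549.06 -108.87  297.85] th 238.4 r 60.33 F [-1.48 -2.58  0.07] Frad 2.98 Ftan 0.09 M [-0.49  0.3   0.03] w 23.72
-5.1 -0.5 -0.12 0 0 0 1; -5.1 -0.9 -0.12 0 0 0 1; -5.2 -0.5 -0.12 0 0 0 1; -5.3 -0.1 -0.12 0 0 0 1; -5.2 0.5 -0.12 0 0 0 1; -5.2 0.9 -0.12 0 0 0 1; -5.0 1.3 -0.12 0 0 0 1; -4.9 1.8 -0.12 0 0 0 1
cmd 588.61 -116.92 th 277.60
```

>>> jog_arm(targets="-5.1 -0.9 -0.12 0 0 0 1; -5.1 -0.9 -0.12 0 0 0 1; -5.2 -0.5 -0.12 0 0 0 1")

```text
t: 9.02
tool_pos: [0.5623, -0.115, 0.298]
ee_rot: [-179.9, -0.1, 165.4]
wrist_force: [-5.7, -4.2, -1.1]
width: 0.0241
```

```bash
python3 st.py;
```

```text
t 9.03 pos [ 562.27 -114.98  298.  ] th 252.2 r 60.36 F [-5.67 -4.18 -1.06] Frad 5.71 Ftan -4.13 M [-0.67  0.81  0.  ] w 24.05
```

>>> jog_arm(targets="-5.3 -0.1 -0.12 0 0 0 1; -5.2 0.5 -0.12 0 0 0 1; -5.2 0.9 -0.12 0 0 0 1")

```text
t: 9.4
tool_pos: [0.5782, -0.118, 0.2985]
ee_rot: [-179.9, 0.0, 165.4]
wrist_force: [-3.7, -5.2, 0.5]
width: 0.0238
```

```bash
python3 st.py
```

```text
t 9.40 pos [ 578.23 -117.99  298.46] th 267.7 r 60.54 F [-3.69 -5.22  0.48] Frad 5.37 Ftan -3.48 M [-0.93  0.68  0.04] w 23.79
```

```bash
echo "580.2 -58.5" > axis.txt; python3 st.py; python3 rows.py 578.6 -117.7 268 5 9 -0.12
```

```text
t 9.40 pos [ 578.23 -117.99  298.46] th 268.1 r 59.52 F [-3.69 -5.22  0.48] Frad 5.34 Ftan -3.52 M [-0.93  0.68  0.04] w 23.79
-4.8 0.5 -0.12 0 0 0 1; -4.9 1.8 -0.12 0 0 0 1; -4.7 2.2 -0.12 0 0 0 1; -4.6 2.6 -0.12 0 0 0 1; -4.2 3.1 -0.12 0 0 0 1; -4.0 3.3 -0.12 0 0 0 1; -3.7 3.7 -0.12 0 0 0 1; -3.4 4.0 -0.12 0 0 0 1; -3.0 4.3 -0.12 0 0 0 1
cmd 621.12 -102.43 th 313.00
```

>>> jog_arm(targets="-4.8 0.5 -0.12 0 0 0 1; -4.9 1.8 -0.12 0 0 0 1; -4.7 2.2 -0.12 0 0 0 1")

```text
t: 9.78
tool_pos: [0.5937, -0.1168, 0.2989]
ee_rot: [-179.9, 0.0, 165.4]
wrist_force: [-2.9, -4.5, 0.3]
width: 0.0235
```

```bash
python3 st.py;
```

```text
t 9.78 pos [ 593.75 -116.8   298.91] th 283.1 r 59.85 F [-2.88 -4.47  0.28] Frad 3.71 Ftan -3.82 M [-0.75  0.44  0.03] w 23.49
```

>>> jog_arm(targets="-4.6 2.6 -0.12 0 0 0 1; -4.2 3.1 -0.12 0 0 0 1; -4.0 3.3 -0.12 0 0 0 1")

```text
t: 10.15
tool_pos: [0.6088, -0.1114, 0.2994]
ee_rot: [-179.9, 0.1, 165.4]
wrist_force: [-1.7, -5.8, 0.2]
width: 0.0233
```

```bash
python3 st.py
```

```text
t 10.15 pos [ 608.77 -111.36  299.4 ] th 298.4 r 60.09 F [-1.72 -5.77  0.23] Frad 4.26 Ftan -4.26 M [-0.77  0.29 -0.01] w 23.31
```

```bash
echo "580.2 -59" > axis.txt; python3 rows.py 608.8 -111.2 298.4 5 12 -0.12
```

```text
-3.8 3.2 -0.12 0 0 0 1; -3.3 4.0 -0.12 0 0 0 1; -2.9 4.3 -0.12 0 0 0 1; -2.6 4.6 -0.12 0 0 0 1; -2.2 4.7 -0.12 0 0 0 1; -1.7 5.0 -0.12 0 0 0 1; -1.4 5.0 -0.12 0 0 0 1; -0.8 5.2 -0.12 0 0 0 1; -0.4 5.2 -0.12 0 0 0 1; 0.0 5.2 -0.12 0 0 0 1; 0.5 5.3 -0.12 0 0 0 1; 1.0 5.1 -0.12 0 0 0 1
cmd 640.15 -60.67 th 358.40
```

>>> jog_arm(targets="-3.8 3.2 -0.12 0 0 0 1; -3.3 4.0 -0.12 0 0 0 1; -2.9 4.3 -0.12 0 0 0 1")

```text
t: 10.52
tool_pos: [0.6215, -0.1024, 0.2998]
ee_rot: [-180.0, 0.1, 165.4]
wrist_force: [-0.7, -5.0, -0.5]
width: 0.0236
```

```bash
python3 st.py;
```

```text
t 10.53 pos [ 621.52 -102.4   299.81] th 313.6 r 59.93 F [-0.74 -4.98 -0.55] Frad 3.10 Ftan -3.97 M [-0.93  0.01 -0.03] w 23.61
```

>>> jog_arm(targets="-2.6 4.6 -0.12 0 0 0 1; -2.2 4.7 -0.12 0 0 0 1; -1.7 5.0 -0.12 0 0 0 1")

```text
t: 10.9
tool_pos: [0.6317, -0.0901, 0.3003]
ee_rot: [-180.0, 0.2, 165.4]
wrist_force: [1.7, -5.8, -0.6]
width: 0.0236
```

```bash
python3 st.py
```

```text
t 10.90 pos [631.73 -90.09 300.28] th 328.9 r 60.18 F [ 1.75 -5.76 -0.59] Frad 4.47 Ftan -4.03 M [-0.95 -0.31 -0.01] w 23.56
```

>>> jog_arm(targets="-1.4 5.0 -0.12 0 0 0 1; -0.8 5.2 -0.12 0 0 0 1; -0.4 5.2 -0.12 0 0 0 1")

```text
t: 11.28
tool_pos: [0.6383, -0.0756, 0.3007]
ee_rot: [180.0, 0.2, 165.4]
wrist_force: [3.3, -4.4, 0.1]
width: 0.0235
```

```bash
python3 st.py;
```

```text
t 11.28 pos [638.28 -75.58 300.72] th 344.1 r 60.40 F [ 3.28 -4.44  0.08] Frad 4.37 Ftan -3.37 M [-0.75 -0.45 -0.  ] w 23.47
```

>>> jog_arm(targets="0.0 5.2 -0.12 0 0 0 1; 0.5 5.2 -0.12 0 0 0 1; 1.0 5.1 -0.12 0 0 0 1")

```text
t: 11.65
tool_pos: [0.6408, -0.06, 0.3011]
ee_rot: [180.0, 0.2, 165.4]
wrist_force: [3.8, -3.4, 0.1]
width: 0.0235
```

```bash
python3 st.py
```

```text
t 11.65 pos [640.78 -59.95 301.14] th 359.1 r 60.59 F [ 3.81 -3.4   0.11] Frad 3.86 Ftan -3.34 M [-0.61 -0.67  0.01] w 23.54
```

```bash
echo "580.9 -59" > axis.txt; python3 rows.py 640.5 -59.9 -0.8 5 12 -0.12;  python3 rows.py 613.53 -8.57 57.2 5 9 -0.12
```

```text
1.1 5.2 -0.12 0 0 0 1; 1.9 4.9 -0.12 0 0 0 1; 2.3 4.7 -0.12 0 0 0 1; 2.7 4.4 -0.12 0 0 0 1; 3.1 4.2 -0.12 0 0 0 1; 3.5 4.0 -0.12 0 0 0 1; 3.8 3.6 -0.12 0 0 0 1; 4.1 3.3 -0.12 0 0 0 1; 4.3 2.9 -0.12 0 0 0 1; 4.6 2.5 -0.12 0 0 0 1; 4.8 2.1 -0.12 0 0 0 1; 5.0 1.7 -0.12 0 0 0 1
cmd 611.60 -7.42 th 59.20
5.2 1.4 -0.12 0 0 0 1; 5.1 1.0 -0.12 0 0 0 1; 5.2 0.5 -0.12 0 0 0 1; 5.2 0.0 -0.12 0 0 0 1; 5.3 -0.3 -0.12 0 0 0 1; 5.1 -0.9 -0.12 0 0 0 1; 5.1 -1.3 -0.12 0 0 0 1; 4.9 -1.7 -0.12 0 0 0 1; 4.8 -2.2 -0.12 0 0 0 1
cmd 568.23 -0.39 th 102.20
```

>>> jog_arm(targets="1.3 5.2 -0.12 0 0 0 1; 1.9 4.9 -0.12 0 0 0 1; 2.3 4.7 -0.12 0 0 0 1")

```text
t: 12.02
tool_pos: [0.639, -0.0437, 0.3013]
ee_rot: [179.9, 0.2, 165.4]
wrist_force: [6.4, 0.7, -5.2]
width: 0.0238
```

```bash
python3 st.py;
```

```text
t 12.03 pos [638.97 -43.69 301.28] th 14.8 r 60.06 F [ 6.44  0.74 -5.19] Frad 6.42 Ftan -0.93 M [ 0.02 -0.96 -0.01] w 23.77
```

>>> jog_arm(targets="2.7 4.4 -0.12 0 0 0 1; 3.1 4.2 -0.12 0 0 0 1; 3.5 4.0 -0.12 0 0 0 1")

```text
t: 12.4
tool_pos: [0.6328, -0.0284, 0.3007]
ee_rot: [179.9, 0.1, 165.4]
wrist_force: [6.3, 1.9, -6.4]
width: 0.0237
```

```bash
python3 st.py
```

```text
t 12.40 pos [632.81 -28.44 300.74] th 30.5 r 60.23 F [ 6.3   1.95 -6.42] Frad 6.41 Ftan -1.52 M [ 0.36 -1.05  0.01] w 23.66
```

The screw's weight (-6.4 N) is now on the fingers, so it passed the step between about 359° and 374°, at roughly 5–10°. I'll come back slightly to about 19°, still past the step, and then lower.

```bash
python3 rows.py 632.8 -28.4 30.5 -4 3 0
```

```text
-2.7 -3.3 0.0 0 0 0 1; -2.6 -3.2 0.0 0 0 0 1; -2.5 -3.4 0.0 0 0 0 1
cmd 637.85 -39.95 th 18.50
```

>>> jog_arm(targets="-2.7 -3.3 0 0 0 0 1; -2.6 -3.2 0 0 0 0 1; -2.4 -3.4 0 0 0 0 1; 0 0 0 0 0 0 1")

```text
t: 12.9
tool_pos: [0.6379, -0.04, 0.3007]
ee_rot: [179.8, 0.1, 165.4]
wrist_force: [7.2, 2.7, -6.6]
width: 0.0233
```

```bash
python3 st.py
```

```text
t 12.90 pos [637.93 -39.97 300.68] th 18.5 r 60.12 F [ 7.2   2.72 -6.6 ] Frad 7.69 Ftan 0.31 M [ 0.47 -1.12  0.  ] w 23.28
```

>>> jog_arm(targets="-0.6 0.2 1 0 0 0 1; 0 0 1.5 0 0 0 1; 0 0 1.5 0 0 0 1; 0 0 1.5 0 0 0 1; 0 0 1.5 0 0 0 1; 0 0 1 0 0 0 1")

```text
t: 13.65
tool_pos: [0.6382, -0.0408, 0.2926]
ee_rot: [179.9, 0.1, 165.4]
wrist_force: [7.6, 3.6, -5.7]
width: 0.024
```

```bash
python3 st.py
```

```text
t 13.65 pos [638.23 -40.8  292.61] th 17.6 r 60.15 F [ 7.57  3.62 -5.74] Frad 8.31 Ftan 1.16 M [ 0.55 -1.24 -0.03] w 24.05
```

>>> jog_arm(targets="0 0 0.5 0 0 0 1; 0 0 0.5 0 0 0 1; 0 0 0 0 0 0 1")

```text
t: 14.02
tool_pos: [0.6383, -0.0409, 0.2921]
ee_rot: [179.9, 0.1, 165.4]
wrist_force: [5.5, 3.4, -3.6]
width: 0.0239
```

```bash
python3 st.py
```

```text
t 14.03 pos [638.29 -40.91 292.11] th 17.5 r 60.18 F [ 5.47  3.37 -3.64] Frad 6.23 Ftan 1.57 M [ 0.5  -1.01 -0.01] w 23.94
```

>>> jog_arm(targets="0 0 0.4 0 0 0 1; 0 0 0.4 0 0 0 1; 0 0 0 0 0 0 1")

```text
t: 14.4
tool_pos: [0.6383, -0.041, 0.2918]
ee_rot: [179.9, 0.1, 165.4]
wrist_force: [5.0, 2.7, -0.6]
width: 0.0237
```

```bash
python3 st.py
```

```text
t 14.40 pos [638.33 -41.01 291.84] th 17.4 r 60.18 F [ 4.96  2.7  -0.63] Frad 5.54 Ftan 1.09 M [ 0.47 -0.75 -0.03] w 23.71
```

>>> jog_arm(targets="0 0 0.3 0 0 0 1; 0 0 0 0 0 0 1; 0 0 0 0 0 0 1", newtons=4)

```text
t: 14.78
tool_pos: [0.6378, -0.0413, 0.2917]
ee_rot: [180.0, 0.0, 165.4]
wrist_force: [3.6, 3.1, 3.8]
width: 0.0237
```

```bash
python3 st.py; python3 - <<'E'
from h import *
im=manip.grab_frame("scene"); cv2.imwrite("pics/s5.png",cv2.resize(im[80:280,180:400],None,fx=3,fy=3,interpolation=cv2.INTER_CUBIC))
E
```

```text
t 14.78 pos [637.75 -41.28 291.65] th 17.3 r 59.55 F [3.61 3.05 3.79] Frad 4.36 Ftan 1.84 M [ 0.58 -0.62  0.  ] w 23.67
```

View pics/s5.png

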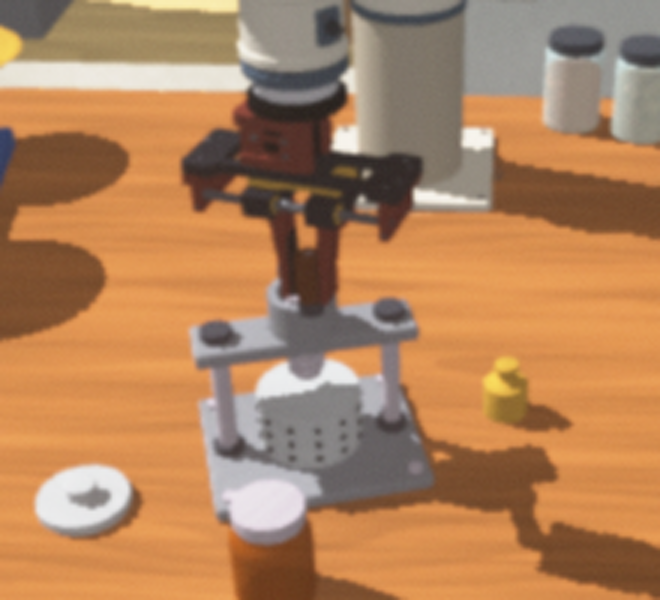

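```bash
python3 - <<'E'
import numpy as np
from scipy.optimize import least_squares
P=np.array([[522.4,-70.5],[528,-86],[549.06,-108.87],[562.27,-114.98],[578.23,-117.99],[593.75,-116.8],[608.77,-111.36],[621.52,-102.4],[631.73,-90.09],[638.28,-75.58],[640.78,-59.95],[638.97,-43.69],[632.8,-28.44],[637.75,-41.3]])
r=least_squares(lambda c:np.hypot(*(P-c[:2]).T)-60,[580,-58]);print(r.x,np.round(r.fun,1))
E
echo "580.7 -58.6" > axis.txt; python3 rows.py 637.9 -41.1 17.2 -5 12 0.14
```

```text
[580.83910982 -58.13907767] [-0.3 -0.3 -0.1 -0.2 -0.1  0.1  0.1  0.1  0.1  0.  -0.  -0.1 -0.2 -0.7]
-2.6 -4.3 0.14 0 0 0 1; -2.2 -4.8 0.14 0 0 0 1; -1.7 -4.9 0.14 0 0 0 1; -1.3 -5.1 0.14 0 0 0 1; -0.8 -5.1 0.14 0 0 0 1; -0.4 -5.3 0.14 0 0 0 1; 0.0 -5.2 0.14 0 0 0 1; 0.6 -5.2 0.14 0 0 0 1; 0.9 -5.2 0.14 0 0 0 1; 1.4 -5.0 0.14 0 0 0 1; 1.9 -4.9 0.14 0 0 0 1; 2.3 -4.7 0.14 0 0 0 1
cmd 624.69 -99.35 th -42.80
```

```bash
echo "580.8 -58.2" > axis.txt; python3 st.py; python3 rows.py 637.9 -41.1 16.7 -5 12 0.14
```

```text
t 14.82 pos [637.72 -41.31 291.63] th 16.5 r 59.38 F [4.37 3.12 3.56] Frad 5.08 Ftan 1.74 M [ 0.62 -0.55 -0.02] w 23.60
-2.8 -4.4 0.14 0 0 0 1; -2.2 -4.7 0.14 0 0 0 1; -1.6 -5.0 0.14 0 0 0 1; -1.3 -5.1 0.14 0 0 0 1; -0.8 -5.2 0.14 0 0 0 1; -0.3 -5.2 0.14 0 0 0 1; 0.1 -5.2 0.14 0 0 0 1; 0.5 -5.2 0.14 0 0 0 1; 1.1 -5.2 0.14 0 0 0 1; 1.4 -5.0 0.14 0 0 0 1; 1.9 -4.9 0.14 0 0 0 1; 2.3 -4.7 0.14 0 0 0 1
cmd 624.47 -99.40 th -43.30
```

>>> jog_arm(targets="0 0 0 0 0 0 1; -2.8 -4.4 0.14 0 0 0 1; -2.2 -4.7 0.14 0 0 0 1; -1.6 -5.0 0.14 0 0 0 1; -1.3 -5.1 0.14 0 0 0 1; -0.8 -5.2 0.14 0 0 0 1; 0 0 0 0 0 0 1", newtons=15)

```text
t: 15.7
tool_pos: [0.6394, -0.0685, 0.2907]
ee_rot: [-179.9, -0.0, 165.4]
wrist_force: [1.2, -3.0, 5.1]
width: 0.0237
```

```bash
python3 st.py
```

```text
t 15.70 pos [639.36 -68.55 290.67] th 350.0 r 59.46 F [ 1.24 -3.    5.11] Frad 1.74 Ftan -2.74 M [-0.24 -0.1  -0.01] w 23.68
```

>>> jog_arm(targets="-0.4 -5.2 0.14 0 0 0 1; 0.1 -5.2 0.14 0 0 0 1; 0.5 -5.2 0.14 0 0 0 1; 1.1 -5.2 0.14 0 0 0 1; 1.4 -5.0 0.14 0 0 0 1; 1.9 -4.9 0.14 0 0 0 1; 2.3 -4.7 0.14 0 0 0 1; 0 0 0 0 0 0 1")

```text
t: 16.7
tool_pos: [0.6231, -0.1004, 0.2895]
ee_rot: [-179.9, -0.1, 165.4]
wrist_force: [-2.6, 1.7, 7.2]
width: 0.0234
```

```bash
python3 st.py; python3 rows.py 624.5 -99.5 -43.3 -5 12 0.13
```

```text
t 16.70 pos [ 623.08 -100.36  289.46] th 315.1 r 59.71 F [-2.63  1.67  7.21] Frad -3.04 Ftan -0.68 M [ 0.34  0.39 -0.01] w 23.45
2.8 -4.3 0.13 0 0 0 1; 3.1 -4.3 0.13 0 0 0 1; 3.4 -3.9 0.13 0 0 0 1; 3.8 -3.6 0.13 0 0 0 1; 4.1 -3.3 0.13 0 0 0 1; 4.3 -2.9 0.13 0 0 0 1; 4.6 -2.5 0.13 0 0 0 1; 4.8 -2.2 0.13 0 0 0 1; 5.0 -1.6 0.13 0 0 0 1; 5.0 -1.3 0.13 0 0 0 1; 5.2 -0.8 0.13 0 0 0 1; 5.2 -0.3 0.13 0 0 0 1
cmd 567.04 -116.57 th -103.30
```

```bash
python3 rows.py 623.1 -100.4 -44.9 -5 12 0.12
```

```text
2.6 -4.5 0.12 0 0 0 1; 3.2 -4.1 0.12 0 0 0 1; 3.6 -3.9 0.12 0 0 0 1; 3.8 -3.5 0.12 0 0 0 1; 4.2 -3.2 0.12 0 0 0 1; 4.4 -2.7 0.12 0 0 0 1; 4.7 -2.4 0.12 0 0 0 1; 4.8 -2.0 0.12 0 0 0 1; 5.0 -1.6 0.12 0 0 0 1; 5.2 -1.1 0.12 0 0 0 1; 5.2 -0.6 0.12 0 0 0 1; 5.2 -0.2 0.12 0 0 0 1
cmd 565.36 -116.16 th -104.90
```

>>> jog_arm(targets="2.6 -4.5 0.12 0 0 0 1; 3.2 -4.1 0.12 0 0 0 1; 3.6 -3.9 0.12 0 0 0 1; 3.8 -3.5 0.12 0 0 0 1; 4.2 -3.2 0.12 0 0 0 1; 4.4 -2.7 0.12 0 0 0 1; 0 0 0 0 0 0 1")

```text
t: 17.58
tool_pos: [0.5966, -0.1159, 0.2887]
ee_rot: [-179.9, -0.1, 165.4]
wrist_force: [-1.2, 1.9, 6.0]
width: 0.0237
```

```bash
python3 st.py
```

```text
t 17.57 pos [ 596.63 -115.87  288.69] th 285.3 r 59.81 F [-1.16  1.92  6.  ] Frad -2.16 Ftan -0.61 M [ 0.35  0.34 -0.01] w 23.72
```

>>> jog_arm(targets="4.7 -2.4 0.12 0 0 0 1; 4.8 -2.0 0.12 0 0 0 1; 5.0 -1.6 0.12 0 0 0 1; 5.2 -1.1 0.12 0 0 0 1; 5.2 -0.6 0.12 0 0 0 1; 5.2 -0.2 0.12 0 0 0 1; 0 0 0 0 0 0 1")

```text
t: 18.45
tool_pos: [0.5651, -0.1159, 0.2879]
ee_rot: [-179.9, -0.2, 165.4]
wrist_force: [-3.6, -4.8, 6.5]
width: 0.0235
```

```bash
python3 st.py
```

```text
t 18.45 pos [ 565.05 -115.93  287.91] th 254.7 r 59.84 F [-3.59 -4.77  6.5 ] Frad 5.55 Ftan -2.20 M [-0.76  0.43 -0.08] w 23.51
```

```bash
python3 rows.py 565.05 -115.9 254.7 -5 12 0.13;python3 rows.py 521.7 -70.5 192 -5 12 0.13
```

```text
5.3 0.1 0.13 0 0 0 1; 5.1 0.8 0.13 0 0 0 1; 5.1 1.1 0.13 0 0 0 1; 5.0 1.7 0.13 0 0 0 1; 4.8 2.0 0.13 0 0 0 1; 4.6 2.5 0.13 0 0 0 1; 4.4 2.9 0.13 0 0 0 1; 4.1 3.2 0.13 0 0 0 1; 3.8 3.6 0.13 0 0 0 1; 3.5 3.9 0.13 0 0 0 1; 3.2 4.2 0.13 0 0 0 1; 2.7 4.4 0.13 0 0 0 1
cmd 522.78 -73.47 th 194.70
1.7 4.7 0.13 0 0 0 1; 1.7 5.0 0.13 0 0 0 1; 1.3 5.0 0.13 0 0 0 1; 0.8 5.2 0.13 0 0 0 1; 0.4 5.2 0.13 0 0 0 1; -0.1 5.3 0.13 0 0 0 1; -0.5 5.2 0.13 0 0 0 1; -1.0 5.1 0.13 0 0 0 1; -1.5 5.0 0.13 0 0 0 1; -1.8 4.9 0.13 0 0 0 1; -2.3 4.7 0.13 0 0 0 1; -2.7 4.5 0.13 0 0 0 1
cmd 540.64 -13.64 th 132.00
```

>>> jog_arm(targets="5.3 0.1 0.13 0 0 0 1; 5.1 0.8 0.13 0 0 0 1; 5.1 1.1 0.13 0 0 0 1; 5.0 1.7 0.13 0 0 0 1; 4.8 2.0 0.13 0 0 0 1; 4.6 2.5 0.13 0 0 0 1; 0 0 0 0 0 0 1")

```text
t: 19.32
tool_pos: [0.5379, -0.1001, 0.287]
ee_rot: [-179.9, -0.2, 165.4]
wrist_force: [-4.2, -3.1, 7.3]
width: 0.0235
```

```bash
python3 st.py
```

```text
t 19.32 pos [ 537.85 -100.09  286.97] th 224.3 r 59.99 F [-4.22 -3.12  7.27] Frad 5.20 Ftan -0.72 M [-0.47  0.73 -0.05] w 23.54
```

>>> jog_arm(targets="4.4 2.9 0.13 0 0 0 1; 4.1 3.2 0.13 0 0 0 1; 3.8 3.6 0.13 0 0 0 1; 3.5 3.9 0.13 0 0 0 1; 3.2 4.2 0.13 0 0 0 1; 2.7 4.4 0.13 0 0 0 1; 0 0 0 0 0 0 1")

```text
t: 20.2
tool_pos: [0.5224, -0.0726, 0.2862]
ee_rot: [-180.0, -0.3, 165.4]
wrist_force: [-4.1, 1.3, 8.2]
width: 0.0238
```

```bash
python3 st.py
```

```text
t 20.20 pos [522.43 -72.56 286.17] th 193.8 r 60.11 F [-4.06  1.25  8.25] Frad 3.64 Ftan -2.19 M [ 0.18  0.74 -0.02] w 23.81
```

```bash
python3 rows.py 522.4 -72.6 193.8 -5 12 0.12;python3 rows.py 541.8 -12.7 133.8 -5 12 0.13
```

```text
2.2 4.8 0.12 0 0 0 1; 1.8 4.9 0.12 0 0 0 1; 1.5 5.1 0.12 0 0 0 1; 1.0 5.1 0.12 0 0 0 1; 0.5 5.2 0.12 0 0 0 1; 0.1 5.2 0.12 0 0 0 1; -0.4 5.3 0.12 0 0 0 1; -0.8 5.1 0.12 0 0 0 1; -1.3 5.1 0.12 0 0 0 1; -1.7 4.9 0.12 0 0 0 1; -2.1 4.8 0.12 0 0 0 1; -2.6 4.6 0.12 0 0 0 1
cmd 539.29 -14.89 th 133.80
-1.0 1.6 0.13 0 0 0 1; -3.3 4.0 0.13 0 0 0 1; -3.7 3.8 0.13 0 0 0 1; -3.9 3.4 0.13 0 0 0 1; -4.3 3.1 0.13 0 0 0 1; -4.5 2.7 0.13 0 0 0 1; -4.7 2.3 0.13 0 0 0 1; -4.9 1.8 0.13 0 0 0 1; -5.0 1.5 0.13 0 0 0 1; -5.1 1.0 0.13 0 0 0 1; -5.3 0.5 0.13 0 0 0 1; -5.2 0.1 0.13 0 0 0 1
cmd 597.56 -0.56 th 73.80
```

>>> jog_arm(targets="2.2 4.8 0.12 0 0 0 1; 1.8 4.9 0.12 0 0 0 1; 1.5 5.1 0.12 0 0 0 1; 1.0 5.1 0.12 0 0 0 1; 0.5 5.2 0.12 0 0 0 1; 0.1 5.2 0.12 0 0 0 1; 0 0 0 0 0 0 1")

```text
t: 21.08
tool_pos: [0.5233, -0.041, 0.2854]
ee_rot: [180.0, -0.3, 165.4]
wrist_force: [-4.4, 4.1, 7.3]
width: 0.0242
```

```bash
python3 st.py
```

```text
t 21.07 pos [523.28 -40.96 285.36] th 163.3 r 60.05 F [-4.36  4.1   7.32] Frad 5.35 Ftan -2.67 M [ 0.72  0.64 -0.04] w 24.18
```

>>> jog_arm(targets="-0.4 5.3 0.12 0 0 0 1; -0.8 5.1 0.12 0 0 0 1; -1.3 5.1 0.12 0 0 0 1; -1.7 4.9 0.12 0 0 0 1; -2.1 4.8 0.12 0 0 0 1; -2.6 4.6 0.12 0 0 0 1; 0 0 0 0 0 0 1")

```text
t: 21.95
tool_pos: [0.54, -0.0142, 0.2846]
ee_rot: [179.9, -0.2, 165.4]
wrist_force: [-1.1, 6.1, 5.9]
width: 0.0235
```

```bash
python3 st.py; python3 rows.py 539.5 -15 133.8 -5 12 0.13
```

```text
t 21.95 pos [539.96 -14.19 284.61] th 132.9 r 60.05 F [-1.06  6.11  5.92] Frad 5.20 Ftan -3.39 M [ 1.03  0.22 -0.04] w 23.49
-2.7 4.4 0.13 0 0 0 1; -3.3 4.0 0.13 0 0 0 1; -3.6 3.8 0.13 0 0 0 1; -4.0 3.4 0.13 0 0 0 1; -4.2 3.1 0.13 0 0 0 1; -4.5 2.7 0.13 0 0 0 1; -4.7 2.3 0.13 0 0 0 1; -4.9 1.8 0.13 0 0 0 1; -5.1 1.5 0.13 0 0 0 1; -5.1 1.0 0.13 0 0 0 1; -5.2 0.5 0.13 0 0 0 1; -5.2 0.1 0.13 0 0 0 1
cmd 597.51 -0.56 th 73.80
```

>>> jog_arm(targets="-2.8 4.3 0.13 0 0 0 1; -3.3 4.0 0.13 0 0 0 1; -3.6 3.8 0.13 0 0 0 1; -4.0 3.4 0.13 0 0 0 1; -4.2 3.1 0.13 0 0 0 1; -4.5 2.7 0.13 0 0 0 1; 0 0 0 0 0 0 1")

```text
t: 22.82
tool_pos: [0.5682, 0.0005, 0.284]
ee_rot: [179.9, -0.0, 165.4]
wrist_force: [0.9, 5.7, 1.6]
width: 0.0236
```

```bash
python3 st.py
```

```text
t 22.82 pos [5.6823e+02 4.8000e-01 2.8397e+02] th 102.1 r 60.01 F [0.87 5.74 1.59] Frad 5.43 Ftan -2.06 M [ 0.97 -0.11 -0.05] w 23.63
```

>>> jog_arm(targets="-4.7 2.3 0.13 0 0 0 1; -4.9 1.8 0.13 0 0 0 1; -5.1 1.5 0.13 0 0 0 1; -5.1 1.0 0.13 0 0 0 1; -5.2 0.5 0.13 0 0 0 1; -5.2 0.1 0.13 0 0 0 1; 0 0 0 0 0 0 1")

```text
t: 23.7
tool_pos: [0.6001, -0.0014, 0.2834]
ee_rot: [-180.0, 0.1, 165.4]
wrist_force: [2.7, 0.4, -2.4]
width: 0.0238
```

```bash
python3 st.py; python3 rows.py 597.7 -0.6 73.7 -5 12 0.13
```

```text
t 23.70 pos [600.05  -1.45 283.4 ] th 71.3 r 59.93 F [ 2.69  0.38 -2.45] Frad 1.22 Ftan -2.43 M [ 0.15 -0.37 -0.03] w 23.79
-5.2 -0.4 0.13 0 0 0 1; -5.1 -0.8 0.13 0 0 0 1; -5.1 -1.3 0.13 0 0 0 1; -4.9 -1.8 0.13 0 0 0 1; -4.8 -2.1 0.13 0 0 0 1; -4.6 -2.6 0.13 0 0 0 1; -4.3 -2.9 0.13 0 0 0 1; -4.1 -3.3 0.13 0 0 0 1; -3.7 -3.7 0.13 0 0 0 1; -3.5 -3.9 0.13 0 0 0 1; -3.0 -4.3 0.13 0 0 0 1; -2.7 -4.5 0.13 0 0 0 1
cmd 639.09 -44.04 th 13.70
```

```bash
python3 rows.py 600 -1.4 71.3 -5 12 0.17
```

```text
-5.2 -0.6 0.17 0 0 0 1; -5.2 -1.0 0.17 0 0 0 1; -5.0 -1.5 0.17 0 0 0 1; -4.8 -1.9 0.17 0 0 0 1; -4.7 -2.4 0.17 0 0 0 1; -4.5 -2.7 0.17 0 0 0 1; -4.2 -3.1 0.17 0 0 0 1; -3.9 -3.5 0.17 0 0 0 1; -3.6 -3.8 0.17 0 0 0 1; -3.2 -4.1 0.17 0 0 0 1; -2.9 -4.4 0.17 0 0 0 1; -2.5 -4.6 0.17 0 0 0 1
cmd 639.63 -46.44 th 11.30
```

>>> jog_arm(targets="-5.2 -0.6 0.18 0 0 0 1; -5.2 -1.0 0.18 0 0 0 1; -5.0 -1.5 0.18 0 0 0 1; -4.8 -1.9 0.18 0 0 0 1; -4.7 -2.4 0.18 0 0 0 1; -4.5 -2.7 0.18 0 0 0 1; 0 0 0 0 0 0 1")

```text
t: 24.58
tool_pos: [0.6257, -0.019, 0.2826]
ee_rot: [-180.0, 0.1, 165.4]
wrist_force: [1.5, -0.1, -2.3]
width: 0.0235
```

```bash
python3 st.py
```

```text
t 24.57 pos [625.74 -19.   282.57] th 41.1 r 59.63 F [ 1.51 -0.07 -2.27] Frad 1.09 Ftan -1.04 M [-0.24 -0.33 -0.  ] w 23.53
```

>>> jog_arm(targets="-4.2 -3.1 0.17 0 0 0 1; -3.9 -3.5 0.17 0 0 0 1; -3.6 -3.8 0.17 0 0 0 1; -3.2 -4.1 0.17 0 0 0 1; 0 0 0 0 0 0 1")

```text
t: 25.2
tool_pos: [0.6363, -0.0369, 0.2819]
ee_rot: [-180.0, 0.1, 165.4]
wrist_force: [2.3, -2.2, -1.0]
width: 0.0238
```

```bash
python3 st.py
```

```text
t 25.20 pos [636.3  -36.91 281.92] th 21.0 r 59.44 F [ 2.35 -2.16 -1.01] Frad 1.42 Ftan -2.86 M [-0.23 -0.41 -0.01] w 23.85
```

>>> jog_arm(targets="-2.9 -4.3 0.14 0 0 0 1; -2.5 -4.5 0.14 0 0 0 1; 0 0 0 0 0 0 1; 0 0 0 0 0 0 1; 0 0 0 0 0 0 1")

```text
t: 25.82
tool_pos: [0.639, -0.0463, 0.2817]
ee_rot: [-180.0, 0.0, 165.4]
wrist_force: [2.7, -2.4, -0.9]
width: 0.0234
```

```bash
python3 st.py; python3 - <<'E'
from h import *
im=manip.grab_frame("scene"); cv2.imwrite("pics/s6.png",cv2.resize(im[80:280,180:400],None,fx=3,fy=3,interpolation=cv2.INTER_CUBIC))
im=manip.grab_frame("wrist"); cv2.imwrite("pics/w6.png",im)
E
```

```text
t 25.82 pos [639.04 -46.31 281.68] th 11.5 r 59.44 F [ 2.73 -2.4  -0.94] Frad 2.19 Ftan -2.90 M [-0.41 -0.43  0.03] w 23.39
```

View pics/s6.png

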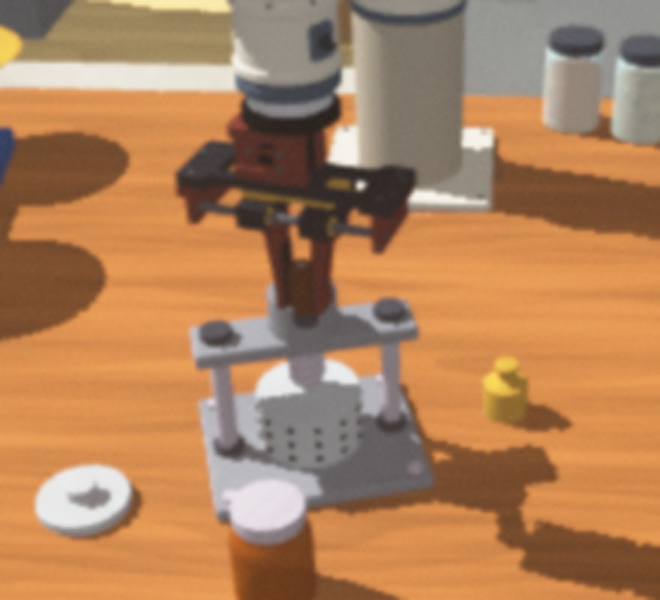

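View pics/w6.png

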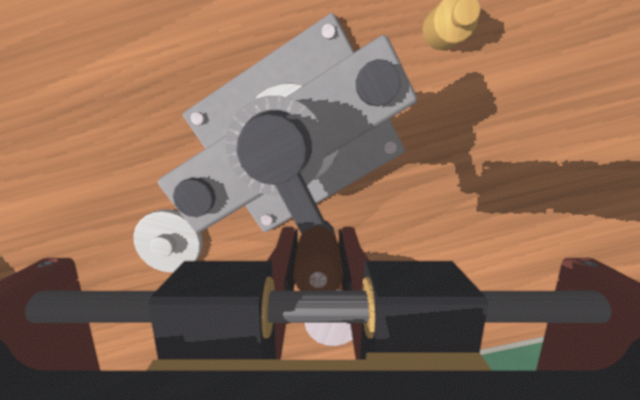

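The wrist image shows the grip held between the fingers at (318,255) and the hub at (273,147). The scene picture shows the screw's lower end farther down and the jar, plate and weight where they were. The tool went from z 291.84 (θ 16.5°) to 281.68 (θ 11.5°), which is 10.16 mm for 365°, as the pitch predicts.

```bash
python3 - <<'E'
from h import *
for z in (.197,.207): print("hub xy if top at",z,np.round(atz("wrist",(273,147),z)[:2]*1000,1))
T=manip.grab_frame("top")
for n,c in (("jar","top"),("press_plate","top"),("weight","top")): print(n,[(d["extent"]) for d in manip.spot_in(c,n)][:1])
E
python3 st.py; python3 -c "
from plant import manip; print(manip.finish_job())"
```

```text
hub xy if top at 0.197 [578.5 -56.8]
hub xy if top at 0.207 [577.9 -55.1]
jar []
press_plate [[422.9, 187.3, 440.9, 216.1]]
weight [[296.3, 245.1, 310.9, 253.4]]
t 26.12 pos [638.95 -45.94 281.64] th 11.9 r 59.43 F [ 3.74 -1.85  0.96] Frad 3.28 Ftan -2.58 M [-0.43 -0.47 -0.05] w 23.55
the job is handed in; nothing more can be done
None
```

The screw went back off its thread start, dropped, and was then turned forward one full turn. I handed the job in at about 26 s, still gripping the wooden grip with 15 N.

**Drop:** After about 170–180° of backward turning, the screw's weight (-6.4 N) came onto the fingers. I turned about 12° forward again, still past the step, and lowered the fingers. The screw came down about 9.5 mm and the fingers were then unloaded, so it was resting on the thread again.

**Forward turn:** I turned it about 365° clockwise. The gripper sank 10.16 mm, which matches the 10 mm pitch for that angle. At the end it stood still: finger opening 23.6 mm on the 24 mm grip, wrist forces a few newtons.

**Where the turn ends:** I only know the step angle to about ±8°. I aimed the end one turn on from between the estimated step and the place where I lowered it, so it should be within about 10° of one turn from either.

**Surroundings:** The plate, weight and jar look unmoved in the scene picture. In the last top view the network found the plate and weight near their first positions, with smaller boxes than at the start. It did not report the jar there.

**Disagreements:** A single wrist-camera measurement of the hub was 2–3 mm off the axis I had fitted from the motion, close to the calibration error. The vertical force drifted between +8 and -2.5 N during the forward turn. I put that down to small height errors while following the helix.

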